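Stand the gum pot up and hold the spreader ready over it

ROBOT

A 6-joint arm with a two-finger parallel gripper is mounted at the origin on the work surface. World frame = base frame: x ahead of the robot, y to its left, z up, the work surface at z = 0. Lengths are in m, angles in rad, forces in N, time in s.
With the tool pointing down it reaches from about 0.425 to 0.95 m from the base axis. Payload 3.5 kg.
Tool frame: the origin (TCP) lies midway between the tips of the shut fingers; the grasp point (between the pads) lies arm.tcp_to_grasp behind it (arm.tcp_to_grasp is the distance from the TCP to the grasp point, in m); z points along the fingers, y is the line along which they close (so a half turn about z gives the same grasp; the last joint's range is limited). The gripper opens to 85 mm and grips with 20 to 120 N. Pads are 22 mm wide; open, the fingers measure 114 mm over their backs; the gripper's body (76 mm by 85 mm) begins 54 mm behind the grasp point. The pads swing forward as they close: fully open they stand 13 mm farther back than shut.
Start: joints at [-1.447, 0.286, 1.577, -0, 1.279, -0.15], TCP at [0.183, -0.65, 0.231] pointing down, gripper open.
Joint ranges: [-2.77, 2.77], [-0.9, 2.22], [0.21, 2.48], [-1.53, 4.67], [0.24, 2.81], [-2.84, 2.84]. Speed limits (rad/s): [2.79, 2.79, 3.14, 3.14, 3.14, 3.14].

INTERFACE

Orientations are given as a unit quaternion [x, y, z, w].
In Python, from cell import monitor, viewer, arm gives the robot as it stands.
- The arm moves only by the tool arm_command, never from a script. Its arguments are lists of equal length, an entry for each row: "xyz": the shift along the world's x, y, z in mm, a list of three; "twist": the turn about the world's z in rad. A call has 1 to 5 rows; each row shifts and turns the commanded pose from where the row before left it; what a row does not reach is not made up. A row lasts 1/10 s, in which the tool goes at most 50 mm and 8.59 degrees, less where a joint would pass 70% of its speed; a pose out of reach is approached as far as the arm can. A call with a gripper value outside its range is refused whole. "gripper" is the finger opening in mm, from 0 to 85.4, set as the call begins (left out, the last holds). The fingers move at their own pace and stop on an object; "newtons" is the grip in N (left out, the last holds). Time passes only in rows, so rows that do not move let the fingers close. It gives the time, the measured TCP pose, the force, the opening and the grip force at its end, in the units of the state.
- monitor.observe(): the state, without advancing time (a new reading comes with each control period).
- viewer.grab_frame(name): name is "side" or "top" or "wrist"; returns a dict with "frame" (480x640x3 uint8, red, green, blue), "camera_matrix" (3x3 intrinsics, pixels), "R" (3x3) and "t" (3): a world point X has camera coordinates R X + t; the wrist camera has in their place "T_tool_cam" (4x4, takes a point from camera to tool coordinates, whose origin is the TCP and whose axes are the flange's). Camera axes: x right, y down, z forward; pixel columns grow to the right and rows downward; lengths in m; the calibration is good to about 2 mm. A picture is of the moment at which its call begins: read the wrist's pose just before it. There is no depth.
- arm.hand_in(): hands the job in; it is judged then, once.
The state is a dict: "t": time; "qpos": joint angles; "qvel": joint speeds; "joint_torque": joint torques, N m; "eef_pos": TCP position; "tool_rot": TCP orientation; "ft_force": force on the tool from outside, world axes, zero at the start; "torque": the same for the moment, N m; "opening": opening from 0.0 (shut) to 1.0 (fully open); "finger_force": force on a finger pad.
Only numpy, scipy, OpenCV 4.12 (cv2) and the standard library are available. Lean on these libraries where they do the work, as an engineer would, in place of code of your own. Each camera call takes 0.05 s, during which the arm holds its last target. There are 200 camera calls.

TASK

On the cigar roller's table the open blue gum pot has tipped over in its wooden tray: stand it upright again on the tray floor, between the two jars, and let go of it. Then draw the spreader (wooden handle, brass blade) out of its slanted sleeve, turn it so that the blade points straight down, and hold it centred over the pot's mouth with the blade tip a few centimetres above the rim, touching nothing; finish while still holding it there. Do not knock over or shift the two jars.

Things in the scene. Friction and masses are not known exactly. Their poses are not given: they have to be found in the camera images.
- tray: low open wooden tray, fixed, 106 x 360 mm outside, the lane of the pot and jars. Origin at the centre of its underside on the table; its long side runs along its y axis; floor 6 mm above the table, rims 8 mm thick and 14 mm high (90 x 344 mm inside).
- pot: empty open-topped square metal pot, blue, 46 x 46 mm outside, 85 mm tall, walls and floor 4 mm, about 0.1 to 0.2 kg, loose. Origin at the centre of the underside of its bottom, its z axis points from the bottom out of the mouth. At the start it lies on one side face on the tray floor, roughly along the tray between the jars, mouth towards the tray's +y end. Let go with a lean of up to about 20 degrees on a bottom edge, it rocks upright by itself.
- pot_mouth (a point): centre of the pot's mouth, at the level of its rim, 85 mm from the bottom.
- jar_a: closed round amber jar with white lid, 56 mm across, 50 mm tall, loose, standing in the tray at one end. Origin at the centre of its underside.
- jar_b: closed round green jar with yellow lid, 56 mm across, 50 mm tall, loose, standing in the tray at the other end. Origin at the centre of its underside.
- holder: wooden holder, fixed: base 110 x 80 x 12 mm carrying a slanted square sleeve (30 mm outside, 19 mm inside, 65 mm deep, closed below). Origin at the centre of the base's underside. The sleeve leans 35 degrees from vertical towards the holder's -x (roughly towards the robot).
- sleeve_floor (a point): centre of the sleeve's inner floor; the blade tip rests there, up to 8 mm off centre.
- sleeve_mouth (a point): centre of the sleeve's open upper end, 65 mm up the sleeve from sleeve_floor.
- spreader: spreader, 180 mm long, 40 to 85 g, loose: flat brass blade 14 x 6 mm over the first 50 mm, then a round wooden handle 16 mm across and 130 mm long with a red band near the top. Origin at the blade tip; its z axis runs from the blade tip up the handle. At the start it stands blade down in the sleeve, leaning the same way but with play, so about 42 degrees from vertical; about 115 mm of handle is bare. It slides out freely along its own length.
- spreader_top (a point): centre of the top end of the spreader's handle, 180 mm from the blade tip.
Mind the look-alikes: they are no part of the job. Of the things that look like the spreader, the smallest one is meant.

How it is judged:
By the outcome, as a careful person would: the job done as asked, in the order asked, and still so for the second after the job is handed in, while the arm keeps its last pose, push and grip.
It also fails if it takes over 67 s, if anything falls off the work surface, if the arm or the gripper's body presses on something with over 40 N, if the wrist force passes 120 N, or if a joint passes its speed limit or range.

## Working session

There is one attempt and no reset: what is moved stays moved. The work goes in short steps, Python scripts to look and compute and a tool call to move; the robot and the scene stay as the last step left them, time stands still between calls to the robot, and variables do not carry over. Pictures are saved under pics/ and viewed, at most 10 in all, crops included, and the job is handed in when it is done.

Besides the shell and the picture viewer there is one more tool, called after ">>>" as a command line: name --pt "numbers of a row" for each row, then --argument value for the rest. arm_command: Moves the arm, as the interface text tells. Its arguments: {"type":"object","properties":{"xyz":{"type":"array","items":{"type":"array","items":{"type":"number"}}},"twist":{"type":"array","items":{"type":"number"}},"gripper":{"type":"number"},"newtons":{"type":"number"}},"required":["xyz","twist"]}

```bash
mkdir -p pics; ls; cat > h.py <<'E'
import numpy as np,cv2
from cell import monitor,viewer,arm
from scipy.spatial.transform import Rotation as Ro
def cam(n):
    s=monitor.observe(); f=viewer.grab_frame(n); K=np.array(f["camera_matrix"])
    if "R" in f: R,t=np.array(f["R"]),np.array(f["t"])
    else:
        T=np.eye(4);T[:3,:3]=Ro.from_quat(s["tool_rot"]).as_matrix();T[:3,3]=s["eef_pos"]
        W=np.linalg.inv(T@np.array(f["T_tool_cam"]));R,t=W[:3,:3],W[:3,3]
    return np.array(f["frame"]),K,R,t
def snap(n,fn):
    im,K,R,t=cam(n);cv2.imwrite(f"pics/{fn}.png",im[:,:,::-1]);np.savez(f"pics/{fn}.npz",K=K,R=R,t=t)
def load(fn):
    d=np.load(f"pics/{fn}.npz");return d["K"],d["R"],d["t"]
def onz(fn,uv,z):
    K,R,t=load(fn);d=R.T@np.linalg.inv(K)@np.array([*uv,1.]);c=-R.T@t
    return c+d*(z-c[2])/d[2]
def tri(obs):
    A=np.zeros((3,3));b=np.zeros(3)
    L=[]
    for fn,uv in obs:
        K,R,t=load(fn);d=R.T@np.linalg.inv(K)@np.array([*uv,1.]);d/=np.linalg.norm(d);c=-R.T@t
        P=np.eye(3)-np.outer(d,d);A+=P;b+=P@c;L.append((P,c))
    x=np.linalg.solve(A,b);return x,[round(float(np.linalg.norm(P@(x-c))),4) for P,c in L]
E
python3 - <<'E'
from h import *
for n in("side","top"): snap(n,n+"0");K,R,t=load(n+"0");print(n,-R.T@t,K[0,0])
print(arm.tcp_to_grasp,monitor.observe())
E
```

```text
pics
side [0.12013283 0.76131965 0.83246361] 539.7424666198502
top [ 0.38531465 -0.1003221   1.13567553] 478.0404142807318
0.0187 {'t': 0.1, 'qpos': array([-1.44699027e+00,  2.87118292e-01,  1.57803049e+00,  5.57359040e-06,
        1.27864550e+00, -1.50002971e-01]), 'qvel': array([ 0.00043311, -0.00267509, -0.00336567, -0.00138983,  0.00112986,
        0.00167733]), 'joint_torque': array([ 5.67654624e-04, -4.07297051e+01, -2.93699080e+01, -1.54668815e-04,
        3.41207917e-03, -1.01693408e-05]), 'eef_pos': array([ 0.18247272, -0.64924042,  0.2300581 ]), 'tool_rot': array([ 9.90642715e-01,  1.36476371e-01,  1.70861860e-05, -1.10068760e-03]), 'ft_force': array([-0.40453403,  0.42167829,  0.2479396 ]), 'torque': array([ 0.00252785, -0.02662665,  0.04124247]), 'finger_force': 0.0, 'opening': 0.9992483649670785}
```

View pics/top0.png

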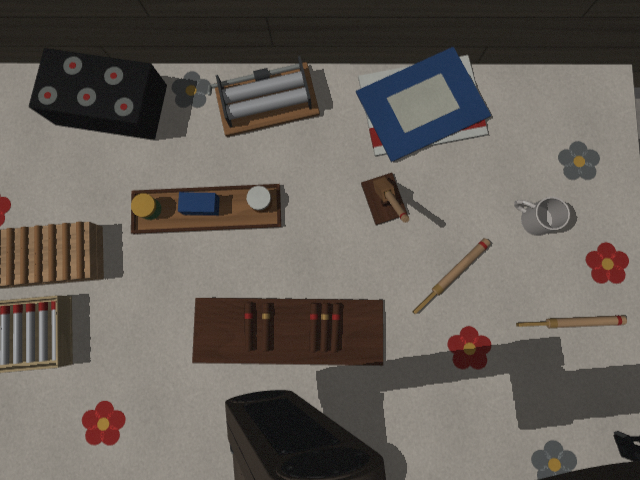

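View pics/side0.png

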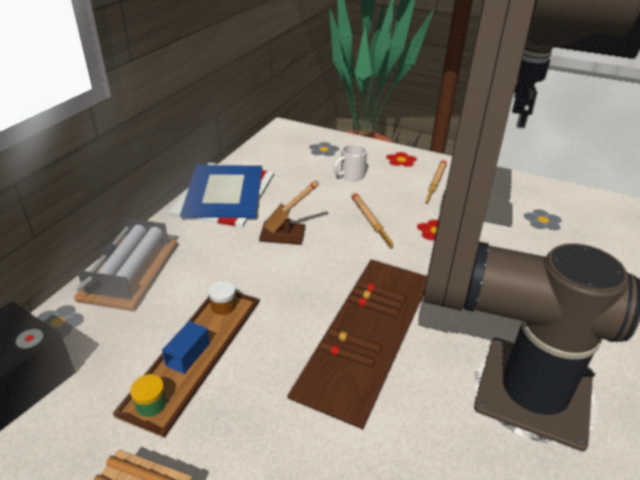

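```bash
python3 - <<'E'
import cv2,numpy as np
t=cv2.imread("pics/top0.png");s=cv2.imread("pics/side0.png")
def c(i,x,y,w,h):return cv2.resize(i[y:y+h,x:x+w],(400,300),interpolation=cv2.INTER_CUBIC)
o=np.vstack([np.hstack([c(t,125,150,160,120),c(t,340,150,120,90)]),np.hstack([c(s,110,270,160,120),c(s,240,160,120,90)])])
cv2.imwrite("pics/c1.png",o)
E
```

```text
(no output)
```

View pics/c1.png

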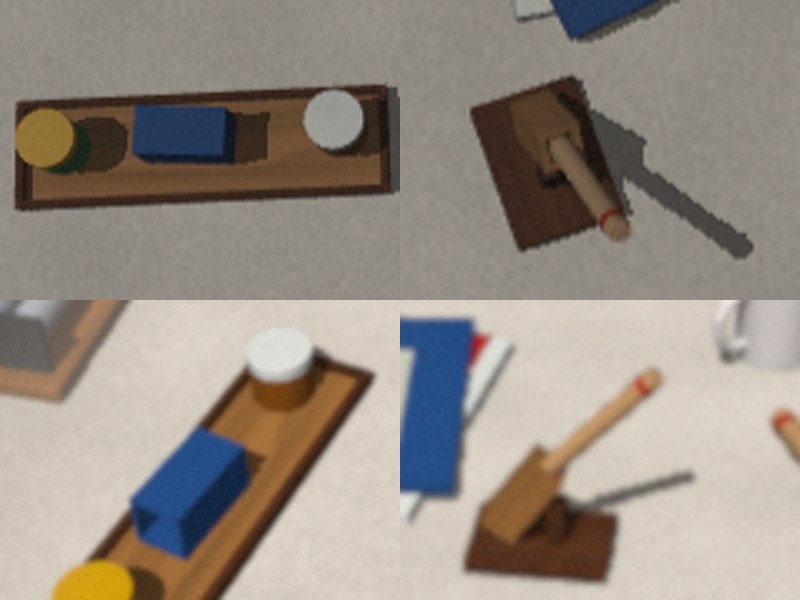

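```bash
python3 - <<'E'
from h import *
np.set_printoptions(precision=4,suppress=True)
def T(u,v,x,y,s): return (x+u/s,y+v/s)
a=lambda u,v:("top0",T(u,v,125,150,2.5)); b=lambda u,v:("top0",T(u-400,v,340,150,10/3)); c=lambda u,v:("side0",T(u,v-300,110,270,2.5)); d=lambda u,v:("side0",T(u-400,v-300,240,160,10/3))
print("pot top corners",[onz("top0",a(*p)[1],.052) for p in((135,104),(226,106),(134,153),(227,155))])
print("side corner: ",[onz("side0",c(*p)[1],.052) for p in((200,430),(248,463),(133,508),(187,520))])
print("tray",[onz("top0",a(*p)[1],.014) for p in((17,102),(386,86),(17,209),(388,192))])
print("jars",onz("top0",a(46,138)[1],.05),onz("top0",a(334,119)[1],.05), onz("side0",c(280,352)[1],.05))
top=tri([b(615,232),d(653,377)]);m=tri([b(562,145),d(552,466)]);print("top",top,"mouth",m)
v=top[0]-m[0];print(np.linalg.norm(v),np.degrees(np.arccos(v[2]/np.linalg.norm(v))),np.degrees(np.arctan2(v[1],v[0])))
print("holder base",[onz("top0",b(*p)[1],.012) for p in((472,108),(575,77),(523,249))])
E
```

```text
pot top corners [array([0.653 , 0.2579, 0.052 ]), array([0.6517, 0.1723, 0.052 ]), array([0.6063, 0.2562, 0.052 ]), array([0.6051, 0.1693, 0.052 ])]
side corner:  [array([0.6472, 0.1773, 0.052 ]), array([0.5936, 0.1899, 0.052 ]), array([0.6448, 0.2651, 0.052 ]), array([0.6021, 0.2569, 0.052 ])]
tray [array([0.6635, 0.3856, 0.014 ]), array([0.6821, 0.0275, 0.014 ]), array([0.5584, 0.3782, 0.014 ]), array([0.5782, 0.0229, 0.014 ])]
jars [0.6203 0.3403 0.05  ] [0.6406 0.0711 0.05  ] [0.6415 0.0707 0.05  ]
top (array([ 0.5716, -0.2497,  0.1614]), [0.0014, 0.0014]) mouth (array([ 0.6456, -0.2284,  0.0755]), [0.0008, 0.0008])
0.11540078352922271 41.85981603498763 -163.97903099322122
holder base [array([ 0.689, -0.171,  0.012]), array([ 0.7127, -0.2456,  0.012 ]), array([ 0.5857, -0.2074,  0.012 ])]
```

>>> arm_command --pt "22 44 0" --pt "22 44 0" --pt "22 44 0" --pt "22 44 0" --pt "22 44 0" --twist '[0.065,0.065,0.065,0.065,0.065]'

```text
t: 0.6
eef_pos: [0.2929, -0.4277, 0.2307]
tool_rot: [0.955, 0.296, 0.0, -0.0]
ft_force: [1.0, 0.0, 1.2]
opening: 1.003
finger_force: 0.0
```

>>> arm_command --pt "22 44 0" --pt "22 44 0" --pt "22 44 0" --pt "22 44 0" --pt "22 44 0" --twist '[0.065,0.065,0.065,0.065,0.065]'

```text
t: 1.1
eef_pos: [0.4028, -0.2078, 0.2311]
tool_rot: [0.895, 0.447, 0.0, -0.0]
ft_force: [1.6, -1.1, 0.5]
opening: 1.001
finger_force: 0.0
```

>>> arm_command --pt "22 44 0" --pt "22 44 0" --pt "22 44 0" --pt "22 44 0" --pt "22 44 0" --twist '[0.065,0.065,0.065,0.065,0.065]'

```text
t: 1.6
eef_pos: [0.5128, 0.0123, 0.2311]
tool_rot: [0.81, 0.586, -0.0, 0.0]
ft_force: [-0.5, -0.6, 0.7]
opening: 1.0
finger_force: 0.0
```

>>> arm_command --pt "22 44 0" --pt "22 44 0" --pt "22 44 0" --pt "22 44 0" --pt "0 0 0" --twist '[0.065,0.065,0.065,0.065,0.065]'

```text
t: 2.1
eef_pos: [0.6013, 0.1909, 0.2298]
tool_rot: [0.703, 0.711, 0.0, -0.001]
ft_force: [0.9, -0.7, -0.2]
opening: 1.0
finger_force: 0.0
```

```bash
python3 - <<'E'
from h import *
snap("wrist","w1")
E
```

```text
(no output)
```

View pics/w1.png

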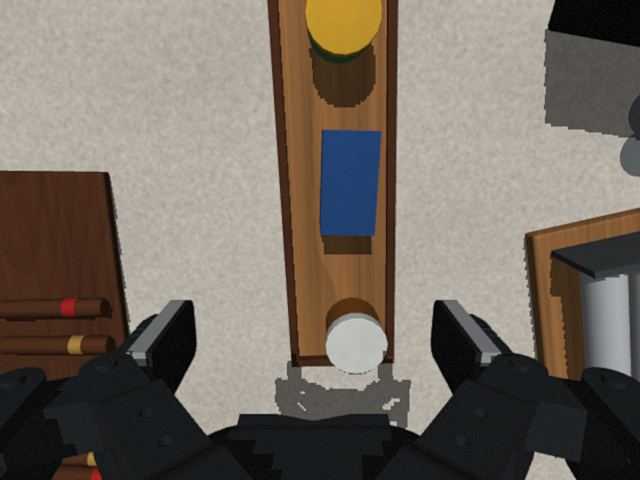

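```bash
python3 - <<'E'
from h import *
np.set_printoptions(precision=4,suppress=True)
for p in((322,130),(381,131),(377,236),(320,234)):print(onz("w1",p,.052))
print(onz("w1",(344,14),.05),onz("w1",(356,343),.05))
E
```

```text
[0.6075 0.2581 0.052 ]
[0.6536 0.2579 0.052 ]
[0.6551 0.1728 0.052 ]
[0.6073 0.174  0.052 ]
[0.6222 0.3401 0.05  ] [0.6418 0.0711 0.05  ]
```

>>> arm_command --pt "15 30 0" --pt "15 30 0" --pt "0 0 -45" --pt "0 0 -45" --pt "0 0 -45" --twist '[0,0,0,0,0]' --gripper 65 --newtons 20

```text
t: 2.65
eef_pos: [0.6303, 0.2458, 0.0949]
tool_rot: [0.707, 0.708, 0.0, 0.0]
ft_force: [0.1, -0.0, -0.2]
opening: 0.761
finger_force: 0.0
```

>>> arm_command --pt "0 0 -30" --pt "0 0 -29" --pt "0 0 0" --twist '[0,0,0]'

```text
t: 2.95
eef_pos: [0.6261, 0.2444, 0.0313]
tool_rot: [0.707, 0.708, -0.005, -0.003]
ft_force: [-1.2, 0.2, -0.9]
opening: 0.763
finger_force: 0.0
```

>>> arm_command --pt "0 0 0" --pt "0 0 0" --pt "0 0 0" --pt "0 0 0" --pt "0 0 0" --twist '[0,0,0,0,0]' --gripper 30

```text
t: 3.45
eef_pos: [0.6313, 0.2464, 0.0388]
tool_rot: [0.706, 0.708, 0.001, 0.001]
ft_force: [-0.3, -0.3, 0.2]
opening: 0.534
finger_force: 26.2
```

>>> arm_command --pt "0 0 10" --pt "0 0 15" --pt "0 0 20" --pt "0 0 20" --pt "0 0 0" --twist '[0,0,0,0,0]'

```text
t: 3.95
eef_pos: [0.6334, 0.2469, 0.1078]
tool_rot: [0.706, 0.708, 0.004, 0.002]
ft_force: [0.4, 0.2, -1.0]
opening: 0.535
finger_force: 25.9
```

```bash
python3 - <<'E'
from h import *
snap("side","s1")
i=cv2.imread("pics/s1.png")[200:440,60:380];cv2.imwrite("pics/s1c.png",cv2.resize(i,(800,600)))
E
```

```text
(no output)
```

View pics/s1c.png

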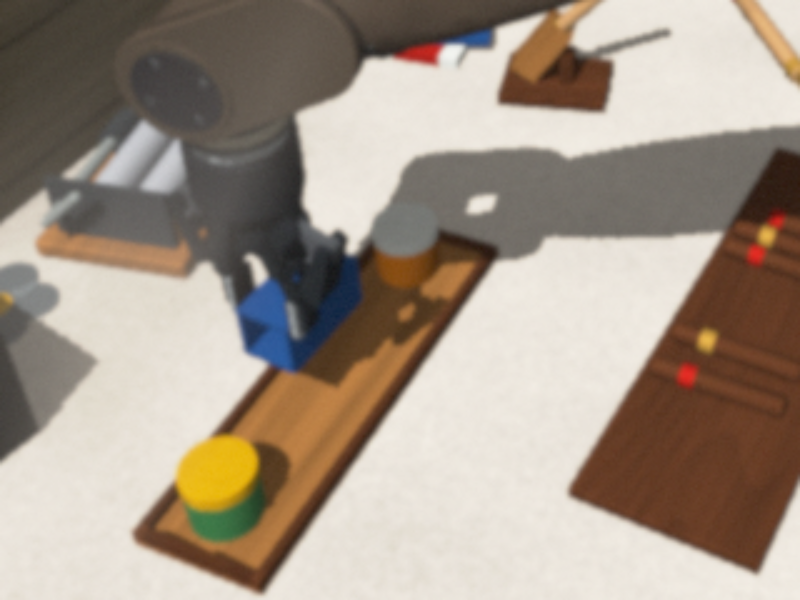

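>>> arm_command --pt "0 0 -12" --pt "0 0 -10" --pt "0 0 0" --twist '[0,0,0]' --gripper 44.5

```text
t: 4.3
eef_pos: [0.6276, 0.2454, 0.0754]
tool_rot: [0.706, 0.708, -0.003, -0.002]
ft_force: [-0.1, 0.2, -1.7]
opening: 0.531
finger_force: 25.9
```

>>> arm_command --pt "0 0 0" --pt "0 0 0" --twist '[0,0]' --gripper 45.4

```text
t: 4.5
eef_pos: [0.6305, 0.2461, 0.0798]
tool_rot: [0.706, 0.708, -0.0, -0.0]
ft_force: [1.1, -0.2, -1.4]
opening: 0.535
finger_force: 20.7
```

>>> arm_command --pt "0 0 3" --pt "0 0 0" --twist '[0,0]' --gripper 45.6

```text
t: 4.7
eef_pos: [0.6312, 0.2463, 0.0844]
tool_rot: [0.706, 0.708, 0.001, 0.0]
ft_force: [-0.3, -0.1, -1.2]
opening: 0.538
finger_force: 15.1
```

>>> arm_command --pt "0 0 0" --pt "0 0 0" --twist '[0,0]' --gripper 45.8

```text
t: 4.9
eef_pos: [0.6307, 0.2462, 0.0836]
tool_rot: [0.706, 0.708, 0.0, 0.0]
ft_force: [0.3, -0.1, -1.8]
opening: 0.537
finger_force: 9.8
```

>>> arm_command --pt "0 0 0" --pt "0 0 0" --twist '[0,0]' --gripper 45.9

```text
t: 5.1
eef_pos: [0.6305, 0.2461, 0.0833]
tool_rot: [0.706, 0.708, -0.0, 0.0]
ft_force: [-0.8, -0.7, -1.5]
opening: 0.534
finger_force: 2.8
```

```bash
cat >> h.py <<'E'
def blue(n="side"):
    im,*_=cam(n);i=im.astype(int)[230:400,110:260];m=(i[:,:,2]>i[:,:,0]+35)&(i[:,:,2]>i[:,:,1]+20)
    y,x=np.nonzero(m);C=np.cov(x,y);w,v=np.linalg.eigh(C)
    return len(x),x.min()+110,x.max()+110,y.min()+230,y.max()+230,round(float(np.degrees(np.arctan2(v[1,1],v[0,1]))),1),w.round(0)
E
python3 - <<'E'
from h import *
im=cv2.imread("pics/s1.png")[:,:,::-1]
c0=cam
print(blue())
import h; h.cam=lambda n:(im,); print(blue())
E
```

```text
(1046, np.int64(152), np.int64(200), np.int64(329), np.int64(361), -175.2, array([ 60., 159.]))
(920, np.int64(155), np.int64(203), np.int64(303), np.int64(347), 155.9, array([ 80., 205.]))
```

```bash
python3 - <<'E'
from h import *
snap("side","s2")
i=cv2.imread("pics/s2.png")[270:390,110:270];cv2.imwrite("pics/s2c.png",cv2.resize(i,(640,480),interpolation=cv2.INTER_CUBIC))
E
```

```text
(no output)
```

View pics/s2c.png

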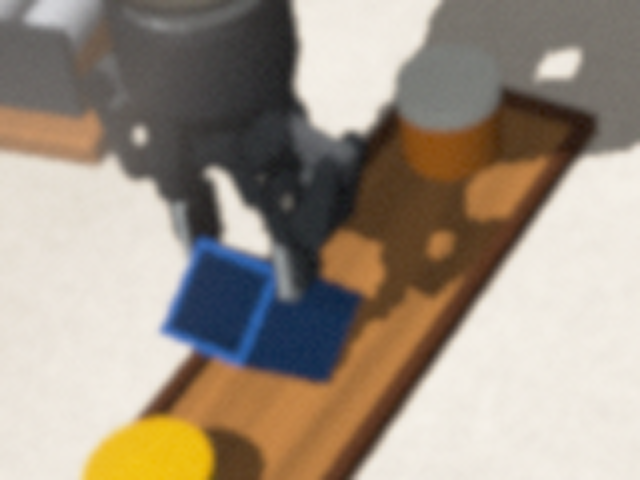

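>>> arm_command --pt "0 0 5" --pt "0 0 7" --pt "0 0 8" --pt "0 0 0" --pt "0 0 0" --twist '[0,0,0,0,0]'

```text
t: 5.7
eef_pos: [0.6309, 0.2462, 0.1041]
tool_rot: [0.706, 0.708, 0.001, 0.0]
ft_force: [-0.2, 1.0, -0.9]
opening: 0.537
finger_force: 2.7
```

```bash
python3 - <<'E'
from h import *
snap("side","s3")
i=cv2.imread("pics/s3.png")[250:400,100:300];cv2.imwrite("pics/s3c.png",cv2.resize(i,(640,480),interpolation=cv2.INTER_CUBIC))
E
```

```text
(no output)
```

View pics/s3c.png

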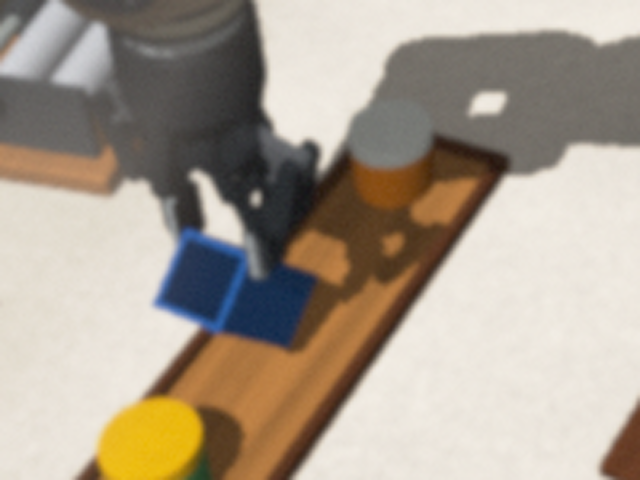

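```bash
cat >> h.py <<'E'
def onx(fn,uv,x0):
    K,R,t=load(fn);d=R.T@np.linalg.inv(K)@np.array([*uv,1.]);c=-R.T@t
    return c+d*(x0-c[0])/d[0]
E
python3 - <<'E'
from h import *
P=[onx("s3",(100+u/3.2,250+v/3.2),.608) for u,v in((247,248),(220,330),(316,280),(293,347))]
for p in P:print(p.round(4))
for a,b in((0,2),(1,3),(0,1),(2,3)):d=P[b]-P[a];print(np.linalg.norm(d).round(4),np.degrees(np.arctan2(d[2],d[1])).round(1))
E
```

```text
[0.608  0.2554 0.1284]
[0.608  0.2873 0.094 ]
[0.608  0.2039 0.0523]
[0.608  0.2332 0.0227]
0.0919 -124.1
0.0895 -127.2
0.047 -47.1
0.0416 -45.2
```

>>> arm_command --pt "0 0 -8" --pt "0 0 -10" --pt "0 -6 0" --pt "0 -7 0" --pt "0 -8 0" --twist '[0,0,0,0,0]'

```text
t: 6.25
eef_pos: [0.6302, 0.2244, 0.0848]
tool_rot: [0.706, 0.708, -0.001, -0.0]
ft_force: [0.1, -0.2, -1.6]
opening: 0.539
finger_force: 3.3
```

>>> arm_command --pt "0 -8 -1" --pt "0 -8 -2" --pt "0 -8 -2" --pt "0 -5 -2" --pt "0 0 0" --twist '[0,0,0,0,0]'

```text
t: 6.75
eef_pos: [0.6316, 0.1949, 0.08]
tool_rot: [0.706, 0.708, 0.001, 0.001]
ft_force: [-0.9, -0.3, 5.2]
opening: 0.533
finger_force: 4.1
```

```bash
python3 - <<'E'
from h import *
snap("side","s4")
i=cv2.imread("pics/s4.png")[250:400,100:300];cv2.imwrite("pics/s4c.png",cv2.resize(i,(640,480),interpolation=cv2.INTER_CUBIC))
E
```

```text
(no output)
```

View pics/s4c.png

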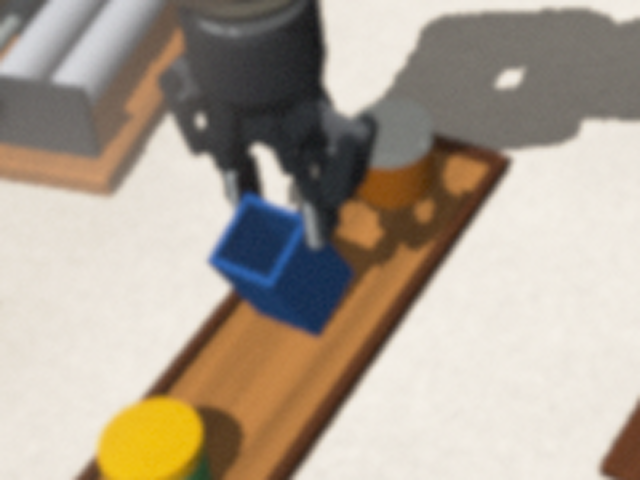

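```bash
python3 - <<'E'
from h import *
P=[onx("s4",(100+u/3.2,250+v/3.2),.608) for u,v in((306,222),(270,283),(354,271),(318,335))]
for p in P:print(p.round(4))
for a,b in((0,2),(1,3),(0,1),(2,3)):d=P[b]-P[a];print(np.linalg.norm(d).round(4),np.degrees(np.arctan2(d[2],d[1])).round(1))
E
```

```text
[0.608  0.2046 0.1021]
[0.608  0.2426 0.0877]
[0.608  0.168  0.0253]
[0.608  0.2099 0.0091]
0.0851 -115.5
0.0851 -112.6
0.0407 -20.7
0.0449 -21.1
```

>>> arm_command --pt "0 -6 -1" --pt "0 -6 -2" --pt "0 -6 -3" --pt "0 -6 -3" --pt "0 0 0" --twist '[0,0,0,0,0]'

```text
t: 7.3
eef_pos: [0.631, 0.1706, 0.0693]
tool_rot: [0.706, 0.708, -0.0, 0.001]
ft_force: [0.4, -1.8, 4.2]
opening: 0.538
finger_force: 4.6
```

```bash
python3 - <<'E'
from h import *
snap("side","s5")
i=cv2.imread("pics/s5.png")[250:400,100:300];cv2.imwrite("pics/s5c.png",cv2.resize(i,(640,480),interpolation=cv2.INTER_CUBIC))
E
```

```text
(no output)
```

View pics/s5c.png

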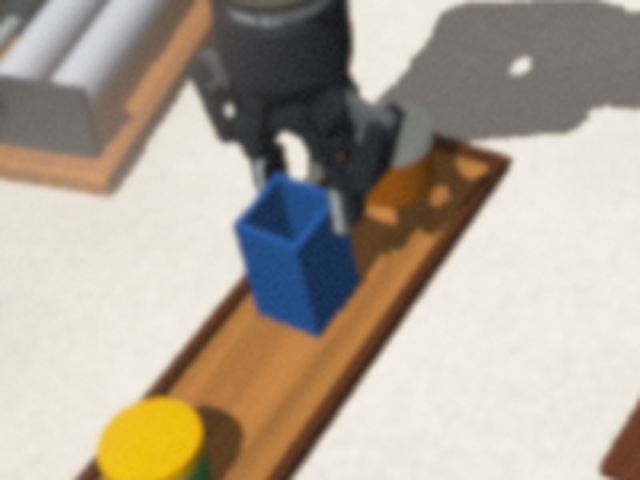

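>>> arm_command --pt "0 -2 -1" --pt "0 0 0" --pt "0 0 0" --twist '[0,0,0]' --gripper 46.5

```text
t: 7.65
eef_pos: [0.6297, 0.1705, 0.0673]
tool_rot: [0.706, 0.708, -0.001, -0.001]
ft_force: [0.2, -0.7, -1.3]
opening: 0.544
finger_force: 0.5
```

>>> arm_command --pt "0 0 0" --pt "0 0 0" --pt "0 0 0" --pt "0 0 10" --pt "0 0 30" --twist '[0,0,0,0,0]' --gripper 66

```text
t: 8.15
eef_pos: [0.6279, 0.1699, 0.1053]
tool_rot: [0.706, 0.708, -0.003, -0.002]
ft_force: [-0.1, -0.4, -0.6]
opening: 0.769
finger_force: 0.0
```

>>> arm_command --pt "0 0 45" --pt "0 0 45" --pt "0 -40 20" --pt "0 -50 0" --pt "0 -50 0" --twist '[0,0,-0.14,-0.14,-0.14]'

```text
t: 8.65
eef_pos: [0.6311, 0.0293, 0.2213]
tool_rot: [0.839, 0.544, 0.002, 0.001]
ft_force: [-0.0, -0.7, -1.0]
opening: 0.768
finger_force: 0.0
```

```bash
python3 - <<'E'
from h import *
np.set_printoptions(precision=4,suppress=True)
# blue components in top image, project at z=.091
snap("top","t6");snap("side","s6")
im=cv2.imread("pics/t6.png").astype(int)
m=((im[:,:,0]>im[:,:,2]+25)&(im[:,:,0]>im[:,:,1]+15)).astype(np.uint8)
m[:, :130]=0;m[:,300:]=0;m[:150]=0;m[260:]=0
n,l,st,ce=cv2.connectedComponentsWithStats(m)
for i in range(1,n):
    if st[i,4]>50: print(st[i],ce[i],onz("t6",ce[i],.091))
print(blue())
E
```

```text
(1310, np.int64(176), np.int64(210), np.int64(304), np.int64(353), 85.7, array([ 74., 151.]))
```

>>> arm_command --pt "-7 -46 0" --pt "-7 -46 0" --pt "-7 -46 0" --pt "-7 -46 0" --pt "-7 -46 0" --twist '[-0.14,-0.14,-0.14,-0.14,-0.14]' --gripper 50

```text
t: 9.3
eef_pos: [0.5956, -0.1999, 0.2189]
tool_rot: [0.975, 0.224, 0.0, -0.0]
ft_force: [0.5, 0.2, 0.3]
opening: 0.584
finger_force: 0.0
```

>>> arm_command --pt "-8 -44 0" --pt "0 0 0" --pt "0 0 0" --twist '[-0.14,0,0]'

```text
t: 9.6
eef_pos: [0.5877, -0.2435, 0.2185]
tool_rot: [0.988, 0.157, 0.0, -0.0]
ft_force: [0.6, 0.7, -0.4]
opening: 0.584
finger_force: 0.0
```

```bash
python3 - <<'E'
from h import *
s=monitor.observe();print(s["eef_pos"],s["tool_rot"])
snap("wrist","w2")
snap("top","t7")
np.set_printoptions(precision=4,suppress=True)
im=cv2.imread("pics/t7.png").astype(int)
m=((im[:,:,0]>im[:,:,2]+25)&(im[:,:,0]>im[:,:,1]+15)).astype(np.uint8)
m[:, :130]=0;m[:,300:]=0;m[:150]=0;m[260:]=0
n,l,st,ce=cv2.connectedComponentsWithStats(m)
for i in range(1,n):
    if st[i,4]>30: print(st[i],ce[i],onz("t7",ce[i],.091))
w=cv2.imread("pics/w2.png");t=cv2.imread("pics/t7.png")[150:250,125:285]
o=np.hstack([cv2.resize(w,(400,300)),cv2.resize(t,(400,300),interpolation=cv2.INTER_CUBIC)]);cv2.imwrite("pics/c7.png",np.vstack([o,np.hstack([cv2.resize(cv2.imread("pics/s6.png")[250:400,100:300],(400,300)),cv2.resize(w[100:340,160:480],(400,300))])]))
E
```

```text
[ 0.58773777 -0.2435184   0.21846174] [ 9.87661808e-01  1.56601116e-01  1.77963005e-04 -4.59359954e-04]
[195 188  26  26 313] [207.2843 200.9872] [0.6222 0.1799 0.091 ]
```

View pics/c7.png

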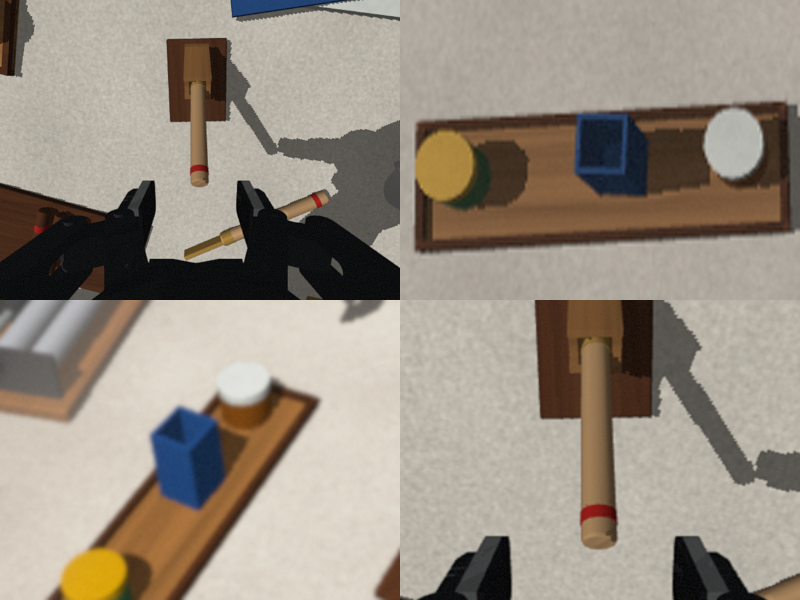

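```bash
python3 - <<'E'
from h import *
np.set_printoptions(precision=4,suppress=True)
print("mouth",onz("t7",(206.2,197.7),.091),[onz("t7",(125+(u-400)/2.5,150+v/3),.091) for u,v in((578,113),(630,115),(626,172),(577,172))])
print("side mouth",[onz("s6",(100+u/2,250+(v-300)/2),.091) for u,v in((181,408),(222,424),(192,452),(152,435))])
top=("w2",(160+198/1.25,100+240/1.25));b=("w2",(160+(597-400)/1.25,100+42/1.25))
print(onz("w2",top[1],.161),tri([top,("top0",(404.5,219.6)),("side0",(315.9,183.1))]),onz("w2",b[1],.0755))
E
```

```text
mouth [0.6298 0.1827 0.091 ] [array([0.6527, 0.2065, 0.091 ]), array([0.6515, 0.1593, 0.091 ]), array([0.6078, 0.161 , 0.091 ]), array([0.6075, 0.2051, 0.091 ])]
side mouth [array([0.6484, 0.1661, 0.091 ]), array([0.6004, 0.1669, 0.091 ]), array([0.6049, 0.21  , 0.091 ]), array([0.6515, 0.2084, 0.091 ])]
[ 0.572  -0.2524  0.161 ] (array([ 0.572 , -0.2511,  0.1606]), [0.0014, 0.0017, 0.0017]) [ 0.6508 -0.227   0.0755]
```

>>> arm_command --pt "0 -3 -30" --pt "0 0 -35" --pt "0 0 -30" --pt "0 0 0" --twist '[0,0,0,0]'

```text
t: 10.1
eef_pos: [0.5849, -0.2428, 0.1177]
tool_rot: [0.987, 0.158, -0.004, -0.004]
ft_force: [-0.4, 0.1, -1.3]
opening: 0.59
finger_force: 0.0
```

>>> arm_command --pt "0 0 0" --pt "0 0 0" --pt "0 0 0" --pt "0 0 0" --pt "0 0 0" --twist '[0,0,0,0,0]' --gripper 8 --newtons 30

```text
t: 10.6
eef_pos: [0.5888, -0.2473, 0.1257]
tool_rot: [0.988, 0.156, 0.002, 0.001]
ft_force: [-1.4, 1.2, 5.1]
opening: 0.178
finger_force: 30.9
```

>>> arm_command --pt "-6 -2 7" --pt "-10 -3 11" --pt "-10 -3 12" --pt "-10 -3 12" --pt "-10 -3 12" --twist '[0,0,0,0,0]'

```text
t: 11.1
eef_pos: [0.5402, -0.2612, 0.1782]
tool_rot: [0.988, 0.156, -0.0, -0.0]
ft_force: [0.2, -0.5, -1.0]
opening: 0.176
finger_force: 30.0
```

>>> arm_command --pt "0 0 20" --pt "0 0 30" --pt "0 0 30" --pt "0 0 0" --pt "0 0 0" --twist '[0,0,0,0,0]'

```text
t: 11.6
eef_pos: [0.5412, -0.2613, 0.2585]
tool_rot: [0.988, 0.156, 0.001, 0.001]
ft_force: [-0.7, -0.3, -1.7]
opening: 0.173
finger_force: 30.0
```

>>> arm_command --pt "0 0 0" --pt "0 0 0" --twist '[0,0]' --gripper 15.5 --newtons 20

```text
t: 11.8
eef_pos: [0.5406, -0.2604, 0.2553]
tool_rot: [0.988, 0.156, -0.001, -0.001]
ft_force: [-1.0, 0.6, -0.9]
opening: 0.185
finger_force: 12.0
```

```bash
cat >> h.py <<'E'
def spread_pts(G,th,a=np.radians(17.9),ss=np.arange(.03,.15,.004)):
    # blade direction from grip: down, tilted th towards +x along azimuth a
    d=np.array([np.cos(a)*np.sin(th),np.sin(a)*np.sin(th),-np.cos(th)]);return G+ss[:,None]*d
def score(fn,D,G,ths):
    K,R,t=load(fn);o=[]
    for th in ths:
        P=(K@(R@spread_pts(G,np.radians(th)).T+t[:,None])).T;uv=(P[:,:2]/P[:,2:]).round().astype(int)
        ok=(uv[:,0]>=0)&(uv[:,0]<640)&(uv[:,1]>=0)&(uv[:,1]<480)
        o.append(float(D[uv[ok,1],uv[ok,0]].mean()))
    return np.array(o)
def grasp():
    s=monitor.observe();return np.array(s["eef_pos"])+[0,0,.0187]
def diff(a,b):
    A,B=[cv2.GaussianBlur(cv2.imread(f"pics/{n}.png"),(3,3),0).astype(int) for n in(a,b)];return np.abs(A-B).sum(2)
E
python3 - <<'E'
from h import *
snap("side","q0");snap("top","q0t")
E
```

>>> arm_command --pt "0 0 0" --pt "0 0 0" --twist '[0,0]' --gripper 15.75

```text
t: 12.1
eef_pos: [0.5415, -0.2608, 0.2568]
tool_rot: [0.988, 0.156, -0.0, -0.0]
ft_force: [-0.0, -0.1, 0.3]
opening: 0.183
finger_force: 5.2
```

>>> arm_command --pt "0 0 0" --pt "0 0 0" --pt "0 0 0" --twist '[0,0,0]' --gripper 15.85

```text
t: 12.4
eef_pos: [0.5416, -0.2609, 0.2574]
tool_rot: [0.988, 0.156, 0.0, 0.0]
ft_force: [-0.2, -0.4, 0.5]
opening: 0.186
finger_force: 2.8
```

```bash
python3 - <<'E'
from h import *
snap("side","q1");snap("top","q1t")
ths=np.arange(-20,64,4);G=grasp();print(ths)
for a,b in(("q0","q1"),("q0t","q1t")):print(score(b,diff(a,b),G,ths).round(0))
E
```

```text
[-20 -16 -12  -8  -4   0   4   8  12  16  20  24  28  32  36  40  44  48
  52  56  60]
[ 1.  4. 16.  4.  2.  2.  2.  2.  2.  2.  2.  4. 12. 30. 47. 54. 47. 28.
 11.  5.  2.]
[ 2.  2.  3.  4.  4.  1.  2.  2.  2.  3.  5.  3. 12.  8.  8.  6.  7. 12.
  7.  6.  6.]
```

```bash
cat >> h.py <<'E'
def wood(fn):
    i=cv2.GaussianBlur(cv2.imread(f"pics/{fn}.png"),(3,3),0).astype(int);return i[:,:,2]-i[:,:,0]
E
python3 - <<'E'
from h import *
G=grasp();ths=np.arange(-30,64,3);print(ths)
for n in("q0","q1","q0t","q1t"):print(n,score(n,wood(n),G,ths).round(0).astype(int))
D=diff("q0","q1");ys,xs=np.nonzero(D>40);print(len(xs),xs.min(),xs.max(),ys.min(),ys.max())
K,R,t=load("q1")
for th in(0,40):
  P=(K@(R@spread_pts(G,np.radians(th),ss=np.array([0,.05,.1,.155])).T+t[:,None]));print(th,(P[:2]/P[2]).T.round(0).tolist())
E
```

```text
[-30 -27 -24 -21 -18 -15 -12  -9  -6  -3   0   3   6   9  12  15  18  21
  24  27  30  33  36  39  42  45  48  51  54  57  60  63]
q0 [10 11 13 12 12 12 14 14 14 14 13 13 13 13 13 13 14 14 16 19 25 34 51 82
 93 57 32 22 15 13 11 11]
q1 [10 11 13 12 12 12 14 14 14 14 13 13 13 13 13 13 13 13 14 16 20 26 38 62
 97 75 46 29 20 16 12 11]
q0t [11 11 10 10  9 10 10 10 10 12 15 16 16 16 16 16 16 16 16 20 20 20 21 23
 25 23 16 12 10 10 11 11]
q1t [11 11 10 10  9 10 10  9 10 12 15 16 16 17 17 17 17 15 15 19 21 20 21 24
 26 25 21 17 12 11 11 12]
917 287 598 9 310
0 [[332.0, 140.0], [331.0, 160.0], [330.0, 179.0], [329.0, 198.0]]
40 [[332.0, 140.0], [317.0, 154.0], [303.0, 168.0], [289.0, 182.0]]
```

>>> arm_command --pt "0 0 0" --pt "0 0 0" --pt "0 0 0" --twist '[0,0,0]' --gripper 15.89

```text
t: 12.8
eef_pos: [0.5415, -0.2608, 0.2573]
tool_rot: [0.988, 0.156, 0.0, 0.0]
ft_force: [-0.0, -0.5, -1.0]
opening: 0.182
finger_force: 1.9
```

```bash
cat >> h.py <<'E'
def ang(fn):
    snap("side",fn);G=grasp();ths=np.arange(-40,80,1.);s=score(fn,wood(fn),G,ths);i=s.argmax();print("theta",ths[i],s[i],"2nd",np.argsort(s)[-5:]-40)
E
python3 -c "
from h import *
ang('q2')"
```

```text
theta 42.0 96.9 2nd [40 44 41 43 42]
```

>>> arm_command --pt "-19 -6 -10" --pt "0 0 -30" --pt "0 0 -35" --pt "0 0 -36" --pt "0 0 0" --twist '[0,0,0,0,0]' --gripper 15.7

```text
t: 13.35
eef_pos: [0.5191, -0.2644, 0.1402]
tool_rot: [0.988, 0.156, -0.004, -0.004]
ft_force: [-0.2, -0.2, -1.2]
opening: 0.184
finger_force: 4.6
```

>>> arm_command --pt "14 5 0" --pt "14 4 0" --pt "10 3 4" --pt "10 3 4" --pt "0 0 0" --twist '[0,0,0,0,0]'

```text
t: 13.85
eef_pos: [0.5726, -0.2524, 0.1577]
tool_rot: [0.988, 0.157, 0.001, 0.002]
ft_force: [-3.7, -0.8, 4.5]
opening: 0.184
finger_force: 5.2
```

```bash
python3 -c "
from h import *
ang('q3')"
```

```text
theta 32.0 95.2 2nd [30 34 31 33 32]
```

>>> arm_command --pt "10 3 5" --pt "10 3 5" --pt "10 3 5" --pt "10 3 4" --pt "0 0 0" --twist '[0,0,0,0,0]'

```text
t: 14.4
eef_pos: [0.6129, -0.2395, 0.1749]
tool_rot: [0.988, 0.157, 0.002, 0.001]
ft_force: [0.4, 0.3, 0.3]
opening: 0.178
finger_force: 0.0
```

```bash
python3 -c "
from h import *
ang('q4')"
```

```text
theta 18.0 40.63333333333333 2nd [23 19 17 20 18]
```

>>> arm_command --pt "0 0 0" --pt "0 0 0" --twist '[0,0]' --gripper 14

```text
t: 14.65
eef_pos: [0.6103, -0.2397, 0.173]
tool_rot: [0.988, 0.156, -0.0, -0.0]
ft_force: [-0.1, -0.3, 0.1]
opening: 0.161
finger_force: 0.0
```

```bash
cat >> h.py <<'E'
def asc(fn,u0,v0,u1,v1,nu=80):
    i=wood(fn)[v0:v1,u0:u1];w=nu;hh=int(nu*(v1-v0)/(u1-u0)*.5);i=cv2.resize(i.astype(np.float32),(w,hh),interpolation=cv2.INTER_AREA)
    for r in i:print("".join(" .:-=+*#%@"[int(np.clip(x/12,0,9))] for x in r))
E
python3 -c "
from h import *
snap('side','q5');asc('q5',240,110,370,260,110)"
```

```text
....................................                              ...........................      ..         
....................................                              ............................     ..         
....................................                              ............................     ..         
.....................................                             .................::::::::::..     ..  ..  . 
.....................................                             ................:::::::::::::.    ..........
.....................................                             ...............::::::::::::::.    ..........
.....................................                             ...............::::::::::::::..   ..........
......................................                           ................:::::::::::::::.   ..........
.......................................                        ...................::::::--==++++=-:.:---::::::
.........................................                    ..........................::-=++*##*+=-+
[... 5192 characters left out ...]
..................................
..............................................................................................................
..............................................................................................................
..............................................................................................................
..............................................................................................................
..............................................................................................................
..............................................................................................................
```

>>> arm_command --pt "0 0 20" --pt "0 0 30" --pt "-30 0 35" --pt "-35 0 0" --pt "-35 0 0" --twist '[0,0,0,0,0]' --gripper 50

```text
t: 15.2
eef_pos: [0.51, -0.2402, 0.2601]
tool_rot: [0.988, 0.156, 0.001, 0.001]
ft_force: [-0.2, 0.1, 0.1]
opening: 0.587
finger_force: 0.0
```

```bash
python3 - <<'E'
from h import *
np.set_printoptions(precision=4,suppress=True)
snap("side","r0");snap("wrist","r0w");snap("top","r0t")
for n,uv in(("r0",(290,228)),("r0",(362,238.5))):print(onz(n,uv,.012))
m=(wood("r0")>55).astype(np.uint8);m[:120]=0;m[300:]=0;m[:,:240]=0
n,l,st,ce=cv2.connectedComponentsWithStats(m)
for i in range(1,n):
    if st[i,4]>40:print(st[i],ce[i],onz("r0",ce[i],.01))
asc("r0",270,180,390,260,120)
print("wrist");asc("r0w",160,60,480,300,110)
E
```

```text
[ 0.6399 -0.2422  0.012 ]
[ 0.4567 -0.2834  0.012 ]
[435 120  11  30 149] [439.5302 134.2013] [ 0.4324 -0.9614  0.01  ]
[373 133  18   9  98] [380.8571 137.1122] [ 0.6049 -0.8478  0.01  ]
[386 151  31  16 359] [401.1114 159.0613] [ 0.4964 -0.7316  0.01  ]
[429 160  18  34 229] [437.0786 176.3624] [ 0.3665 -0.6777  0.01  ]
[358 200  35  48 365] [374.8082 222.7014] [ 0.4521 -0.366   0.01  ]
[ 261  205  102   37 1163] [296.1118 228.9716] [ 0.6251 -0.2479  0.01  ]
[417 221  37  20 529] [434.8431 230.9263] [ 0.2998 -0.4012  0.01  ]
[ 349  262   79   38 1963] [388.3459 283.7616] [ 0.3419 -0.1522  0.01  ]
............................................................................                                            
..............................................................................                          .               
...............................................................................      .               .                  
...............................................................................    ..                                   
..........
[... 8202 characters left out ...]
..................:-=++*********++
-:.....:---------------::................................................................:--=++*********+=--:.
-:....:-----------------------::.....................................................:-=++*********++=-:......
:....:------------------------------:  .........................................:-=++*********++=-::..........
:::..-------------------------------:  ....................................:-=+***********++=-:...............
=:..:-----------------:       -===--  ....................................::      :**++=-::...................
:...---=======-------:        :----.  ...............................::-==+:       .::........................
```

```bash
python3 - <<'E'
from h import *
np.set_printoptions(precision=4,suppress=True)
W=lambda c,r:(160+c*2.909,60+r*5.85)
S=lambda c,r:(270+c+.5,180+r*2+1)
top=tri([("r0w",W(64,34)),("r0",S(91,28.5))]);tip=tri([("r0w",W(66.2,2)),("r0",S(22,24.5))]);print(top,tip,np.linalg.norm(top[0]-tip[0]))
v=tip[0]-top[0];print(np.degrees(np.arctan2(v[1],v[0])))
print("flat",onz("r0w",W(64,34),.012),onz("r0w",W(66.2,2),.02),"base front edge",onz("r0w",W(50.5,7.3),.012),onz("r0w",W(79,7.3),.012))
E
```

```text
(array([ 0.4581, -0.2904,  0.0094]), [0.0024, 0.0024]) (array([ 0.6291, -0.2371,  0.0123]), [0.0009, 0.0009]) 0.17919898979659096
17.314712222109666
flat [ 0.4567 -0.2913  0.012 ] [ 0.6272 -0.237   0.02  ] base front edge [ 0.59   -0.2059  0.012 ] [ 0.6138 -0.2793  0.012 ]
```

>>> arm_command --pt "-12 -20 -30" --pt "-12 -22 -40" --pt "0 0 -45" --pt "0 0 -45" --pt "0 0 -35" --twist '[0,0,0,0,0]' --gripper 40

```text
t: 15.85
eef_pos: [0.4863, -0.2816, 0.0604]
tool_rot: [0.988, 0.156, -0.001, -0.001]
ft_force: [-0.4, -0.5, 0.7]
opening: 0.471
finger_force: 0.0
```

>>> arm_command --pt "0 0 -25" --pt "0 0 -15" --pt "0 0 -8" --pt "0 0 -4" --pt "0 0 0" --twist '[0,0,0,0,0]'

```text
t: 16.35
eef_pos: [0.4873, -0.2823, 0.012]
tool_rot: [0.988, 0.156, 0.0, 0.001]
ft_force: [0.0, -0.0, -0.2]
opening: 0.471
finger_force: 0.0
```

>>> arm_command --pt "0 0 -4" --pt "0 0 -3" --pt "0 0 0" --twist '[0,0,0]' --gripper 20

```text
t: 16.65
eef_pos: [0.4866, -0.2818, 0.0045]
tool_rot: [0.988, 0.156, 0.0, 0.0]
ft_force: [-0.0, 0.9, -0.5]
opening: 0.236
finger_force: 0.0
```

>>> arm_command --pt "0 0 0" --pt "0 0 0" --pt "0 0 0" --pt "0 0 0" --twist '[0,0,0,0]' --gripper 8 --newtons 30

```text
t: 17.05
eef_pos: [0.4866, -0.2819, 0.0046]
tool_rot: [0.988, 0.156, 0.0, 0.0]
ft_force: [-0.9, 1.5, 1.8]
opening: 0.171
finger_force: 30.3
```

>>> arm_command --pt "0 0 10" --pt "-12 -4 5" --pt "-13 -4 0" --pt "-13 -4 0" --pt "0 0 0" --twist '[0,0,0,0,0]'

```text
t: 17.55
eef_pos: [0.4462, -0.2939, 0.0188]
tool_rot: [0.988, 0.155, -0.001, -0.001]
ft_force: [-0.5, -0.1, -1.1]
opening: 0.169
finger_force: 30.1
```

```bash
cat > h2.py <<'E'
from h import *
def ang2(fn,off=.006,az=17.3,lo=-20,hi=105):
    snap("side",fn);s=monitor.observe();G=np.array(s["eef_pos"])+[0,0,off];ths=np.arange(lo,hi,1.)
    K,R,t=load(fn);W=wood(fn);o=[]
    for th in ths:
        P=(K@(R@spread_pts(G,np.radians(th),np.radians(az),np.arange(.02,.148,.003)).T+t[:,None])).T;uv=(P[:,:2]/P[:,2:]).round().astype(int);o.append(np.minimum(W[uv[:,1],uv[:,0]],70).mean())
    o=np.array(o);i=np.argsort(o)[-4:][::-1];print("theta",ths[i],o[i].round(0),"G",G.round(4))
E
python3 -c "
from h2 import *
ang2('v0')"
```

```text
theta [92. 90. 91. 89.] [70. 70. 70. 70.] G [ 0.4471 -0.2939  0.0249]
```

>>> arm_command --pt "0 0 0" --pt "0 0 0" --twist '[0,0]' --gripper 15.85 --newtons 20

```text
t: 17.8
eef_pos: [0.4487, -0.2939, 0.0193]
tool_rot: [0.988, 0.156, 0.0, 0.0]
ft_force: [-0.8, 1.0, -0.0]
opening: 0.18
finger_force: 1.8
```

```bash
python3 -c "
from h2 import *
ang2('v1')"
```

```text
theta [79. 82. 81. 80.] [70. 70. 70. 70.] G [ 0.4488 -0.2939  0.0253]
```

>>> arm_command --pt "0 0 0" --pt "0 0 0" --twist '[0,0]' --gripper 15.92

```text
t: 18.05
eef_pos: [0.4488, -0.2938, 0.0193]
tool_rot: [0.988, 0.156, 0.0, 0.0]
ft_force: [0.1, 0.4, -0.5]
opening: 0.187
finger_force: 0.8
```

```bash
python3 -c "
from h2 import *
ang2('v2')"
```

```text
theta [79. 82. 81. 80.] [70. 70. 70. 70.] G [ 0.4488 -0.2938  0.0253]
```

>>> arm_command --pt "4 1 9" --pt "5 2 10" --pt "6 2 11" --pt "7 2 11" --pt "0 0 0" --twist '[0,0,0,0,0]' --gripper 15.87

```text
t: 18.6
eef_pos: [0.4731, -0.2878, 0.0633]
tool_rot: [0.988, 0.157, 0.002, 0.002]
ft_force: [0.4, 0.2, -0.9]
opening: 0.189
finger_force: 1.2
```

```bash
python3 -c "
from h2 import *
ang2('v3')"
```

```text
theta [63. 64. 65. 62.] [70. 70. 70. 70.] G [ 0.472  -0.2874  0.0681]
```

>>> arm_command --pt "6 2 10" --pt "7 2 10" --pt "7 2 10" --pt "0 0 0" --twist '[0,0,0,0]'

```text
t: 19.05
eef_pos: [0.4926, -0.2815, 0.0927]
tool_rot: [0.988, 0.157, 0.002, 0.002]
ft_force: [-0.7, -0.3, 0.7]
opening: 0.188
finger_force: 2.4
```

>>> arm_command --pt "9 3 9" --pt "9 3 9" --pt "9 3 8" --pt "0 0 0" --twist '[0,0,0,0]'

```text
t: 19.45
eef_pos: [0.5198, -0.272, 0.1183]
tool_rot: [0.988, 0.157, 0.002, 0.001]
ft_force: [0.9, -0.1, 0.6]
opening: 0.185
finger_force: 1.1
```

```bash
python3 -c "
from h2 import *
ang2('v4')"
```

```text
theta [34. 35. 33. 36.] [70. 70. 69. 68.] G [ 0.5187 -0.2719  0.1233]
```

>>> arm_command --pt "8 2 6" --pt "8 3 5" --pt "8 2 4" --pt "8 3 4" --pt "0 0 0" --twist '[0,0,0,0,0]'

```text
t: 20.0
eef_pos: [0.551, -0.2617, 0.1362]
tool_rot: [0.988, 0.157, 0.001, 0.001]
ft_force: [0.1, -0.5, 0.4]
opening: 0.188
finger_force: 1.1
```

>>> arm_command --pt "8 2 3" --pt "8 3 2" --pt "8 2 1" --pt "0 0 0" --twist '[0,0,0,0]'

```text
t: 20.4
eef_pos: [0.5748, -0.2547, 0.1419]
tool_rot: [0.988, 0.157, 0.001, 0.0]
ft_force: [-0.4, -0.2, 2.4]
opening: 0.187
finger_force: 1.5
```

```bash
python3 -c "
from h2 import *
ang2('v5')"
```

```text
theta [ 9. 10. 11.  8.] [68. 68. 64. 63.] G [ 0.5742 -0.2548  0.1477]
```

>>> arm_command --pt "8 3 1" --pt "8 2 1" --pt "8 3 0" --pt "0 0 0" --twist '[0,0,0,0]'

```text
t: 20.85
eef_pos: [0.5986, -0.2464, 0.1434]
tool_rot: [0.988, 0.157, 0.0, 0.0]
ft_force: [-0.1, -1.1, 1.4]
opening: 0.184
finger_force: 2.0
```

```bash
python3 -c "
from h2 import *
ang2('v6')
K,R,t=load('v6');asc('v6',290,120,360,240,70)"
```

```text
theta [ 0. -1.  1. -2.] [68. 68. 63. 61.] G [ 0.5982 -0.2465  0.1493]
             ....  .             .............::::::::::::::::..    ..
                                 .............:::::::::::::::::.    ..
                                  ............:::::::::::::::::.    ..
                                 .............:::::::::::::::::.    ..
                                 .............::::::::::-------:..  ..
                                ...............:::::::--=++*****+=::-=
                                .....................::--==+**#**+=-+*
                                ...........................::::---::-=
                                ......................................
.                               ......................................
.                                .....................................
...                                     ..............................
......                                     ................           
........                     :=*#%#*+-.         ........ ....         
........                    .=%@@@@@
[... 2529 characters left out ...]
....:=*#*=-:...  ............................................
:....:::::::::=++=-:..................................................
::::---=-----=+#*=:...................................................
::-===++====++##*=:.. ................................................
--==+++++++++*#%#=:...................................................
==++++++++++++##*=:...................................................
+++++++++++++*##+-....................................................
++++++++++++++*+=:....................................................
+++++++++++=----:.....................................................
++++++++++=-:.........................................................
```

>>> arm_command --pt "0 0 0" --pt "0 0 0" --pt "0 0 0" --pt "0 0 0" --twist '[0,0,0,0]' --gripper 8 --newtons 40

```text
t: 21.3
eef_pos: [0.5976, -0.2468, 0.1434]
tool_rot: [0.988, 0.156, 0.0, -0.0]
ft_force: [0.3, 0.6, 1.5]
opening: 0.172
finger_force: 38.8
```

>>> arm_command --pt "0 0 10" --pt "-5 0 30" --pt "-10 0 45" --pt "0 0 45" --pt "0 0 0" --twist '[0,0,0,0,0]'

```text
t: 21.8
eef_pos: [0.585, -0.2488, 0.2832]
tool_rot: [0.988, 0.156, 0.005, 0.005]
ft_force: [0.5, 0.5, 0.7]
opening: 0.173
finger_force: 39.1
```

```bash
python3 -c "
from h2 import *
ang2('v7')
K,R,t=load('v7');G=grasp()
P=K@(R@spread_pts(G-[0,0,.0127],0,ss=np.array([0,.1,.15])).T+t[:,None]);print((P[:2]/P[2]).T.round(1))
asc('v7',290,80,360,200,70)"
```

```text
theta [ 1.  0. -1. -2.] [66. 65. 63. 58.] G [ 0.5839 -0.248   0.2851]
[[312.5 135.1]
 [311.7 173.7]
 [311.3 191.7]]
......                                    ..........                  
.......                                  ............            .    
.........                              ...............          ...   
.............                      ....................         ...   
..............                    .....................         ....  
..............                    .....................          ...  
.............                     ......................         .... 
............                     ........................        .....
............                     ........................        .....
............                     .........................       .....
.............                    .........................        ....
.............                   ...........................       ....
.............                   ...........................       ....
............                    ...........................  
[... 2575 characters left out ...]
..........:=++-:..............     .                         
...................-=*+-................                              
...................-++=:................            ......            
...................-++=:................          ....................
..................:-++-:................        ......................
...................:--:.................      ........................
........................................   ..................:-=++=-:.
.......................................  .  ................:-*%@@@#+-
........................................ . .................:=*@@@@%#*
.............................................................:=*#%%%%#
```

```bash
cat >> h2.py <<'E'
def linefit(fn):
    K,R,t=load(fn);W=wood(fn).astype(float);G=grasp()-[0,0,.0127]
    pr=lambda X:(lambda p:p[:2]/p[2])(K@(R@X+t))
    def slope(th):
        p=spread_pts(G,np.radians(th),np.radians(17.3),np.array([.04,.145]));a,b=pr(p[0]),pr(p[1]);return (b[0]-a[0])/(b[1]-a[1]),a,b
    s0,a,b=slope(0);vs=np.arange(int(a[1])+3,int(b[1])-2);us=[]
    for v in vs:
        c=a[0]+(v-a[1])*s0;u=np.arange(int(c)-9,int(c)+10);w=np.clip(W[v,u]-25,0,None);us.append((w*u).sum()/max(w.sum(),1))
    p=np.polyfit(vs,us,1);ths=np.arange(-15,15,.5);S=[slope(x)[0] for x in ths]
    print("fit theta",ths[np.argmin(np.abs(np.array(S)-p[0]))],"offset px",(np.polyval(p,vs)-(a[0]+(vs-a[1])*s0)).round(1)[[0,-1]],np.std(np.array(us)-np.polyval(p,vs)).round(2))
E
python3 -c "
from h2 import *
linefit('v7'); snap('wrist','w7'); asc('w7',240,120,480,420,110)"
```

```text
fit theta 4.0 offset px [ 1.7 -0.7] 0.05
..............-===----=+**********++++++-.......:.            ................................................
..............-====---==+++==-==-----+++:.........              ..............................................
..............-====---==+*+---------=+*+:.........               .............................................
..............:====---==+*+----==+++++*+-.........              ..............................................
..............:-===---==+*+--=+**+++++*+:.......:.             ...............................................
..............:-===---==+**++*****++++++-.........             ...............................................
..............:-====--===++++++++++=====:::.......           .................................................
..............:-====--=============---------::::::    ........................................................
..............:-====--=============---==----------   .........................................................
..............:-====--==========-===--==----------  ........
[... 5718 characters left out ...]
                 :--------------------.                                                                 
                    ....-------------------:....                                                              
                   .....:===--------------:.....                                                              
                   .......-+**+=-------::.......                                                              
                   ..........::::::::...........                                                              
                   .............................                                                              
                            ............
```

```bash
python3 - <<'E'
from h2 import *
K,R,t=load("w7");s=monitor.observe();T=np.array(s["eef_pos"]);print(T,s["tool_rot"])
pr=lambda X:((lambda p:p[:2]/p[2])(K@(R@X+t))).round(1)
for th in(-5,0,5):print(th,[pr(x) for x in spread_pts(T+[0,0,.006],np.radians(th),np.radians(17.3),np.array([.10,.15]))])
W=wood("w7")
for v in range(216,250,3): print(v,"".join("%4d"%x for x in W[v,292:334:2]))
E
```

```text
[ 0.58281338 -0.24730377  0.27560424] [0.9877249  0.15619392 0.0011375  0.00130177]
-5 [array([308.9, 256.2]), array([309. , 241.9])]
0 [array([309.1, 242.9]), array([309.2, 225. ])]
5 [array([309.2, 229.6]), array([309.4, 208.1])]
216   19  18  19  19  18  19  19  18  18  18  19  18  19  19  18  19  19  19  19  19  18
219   18  19  19  19  19  19  18  18  18  18  19  18  19  18  18  19  19  18  18  19  19
222   19  19  17  19  19  18  27  33  29  27  26  26  23  20  21  19  18  18  19  18  19
225   19  18  18  19  20  21  42  49  47  47  47  47  48  47  47  31  19  19  19  19  19
228   18  19  18  17  18  20  43  49  47  47  47  46  46  47  47  33  18  18  18  19  18
231   18  20  17  18  18  19  43  49  47  47  48  48  46  46  48  35  17  19  19  18  18
234   19  19  17  18  19  23  47  48  48  47  48  46  46  47  49  39  21  18  19  19  20
237   19  17  18  18  19  27  49  48  50  51  50  47  45  46  47  38  21  18  19  18  19
240   18  18  18  18  17  28  60  64  63  58  53  47  41  40  40  38  21  18  19  20  20
243   19  19  18  18  19  43  70  66  64  65  67  61  57  45  42  38  24  18  19  19  20
246   18  18  19  18  30  70  79  72  56  49  44  40  42  48  50  53  35  20  19  19  19
249   19  18  18  17  44  78  61  53  49  46  42  41  38  36  34  32  38  27  18  18  19
```

>>> arm_command --pt "2 20 5" --pt "4 40 5" --pt "4 40 0" --pt "4 40 0" --pt "4 40 0" --twist '[0,0,0,0,0]'

```text
t: 22.4
eef_pos: [0.5993, -0.064, 0.281]
tool_rot: [0.988, 0.156, -0.002, -0.001]
ft_force: [0.4, 0.3, -0.2]
opening: 0.175
finger_force: 39.1
```

>>> arm_command --pt "5 40 0" --pt "5 40 0" --pt "5 40 0" --pt "5 40 0" --pt "5 40 0" --twist '[0,0,0,0,0]'

```text
t: 22.9
eef_pos: [0.624, 0.1359, 0.2809]
tool_rot: [0.988, 0.157, -0.002, -0.0]
ft_force: [-0.2, -0.4, -1.8]
opening: 0.169
finger_force: 39.1
```

>>> arm_command --pt "2 30 0" --pt "1 15 0" --pt "0 8 0" --pt "0 0 0" --pt "0 0 0" --twist '[0,0,0,0,0]'

```text
t: 23.4
eef_pos: [0.6284, 0.1851, 0.2829]
tool_rot: [0.988, 0.156, -0.0, 0.0]
ft_force: [-0.3, -0.1, 0.1]
opening: 0.174
finger_force: 39.1
```

```bash
python3 - <<'E'
from h2 import *
s=monitor.observe();T=np.array(s["eef_pos"]);print(T)
snap("wrist","w8");snap("side","s8")
K,R,t=load("w8");W=wood("w8")
m=(W<-25).astype(np.uint8);n,l,st,ce=cv2.connectedComponentsWithStats(m)
for i in range(1,n):
    if st[i,4]>200:print(st[i],ce[i],onz("w8",ce[i],.091))
pr=lambda X:((lambda p:p[:2]/p[2])(K@(R@np.array(X)+t))).round(1)
print("pred mouth",pr([.629,.184,.091]),"tip pred",pr(T-[0,0,.144]))
i=W[150:330,220:420];i=cv2.resize(i.astype(np.float32),(100,45),interpolation=cv2.INTER_AREA)
for r in i:print("".join("#" if x<-40 else "x" if x<-12 else " .:-=+*@"[int(np.clip(x/10,0,7))] for x in r))
E
```

```text
[0.62840387 0.18514606 0.28291097]
[ 281  168   67   72 2849] [314.77711478 201.02562303] [0.63742948 0.18559897 0.091     ]
pred mouth [313.5 210.8] tip pred [311.9 223.8]
===*@@@@@@@@@@@@@@@@@@@@@@@@@@@@@@@@@@@**+++++=+=+===--:::..........................................
====*@@@@@@@@@@@@@@@@@@@@@@@@@@@@@@@@@@@@@@@@@@**++++======--:::....................................
====+@@@@@@@@@@@@@@@@@@@@@@@@@@@@@@@@@@@@@@@@@@@@@@@@@*+++=========--:::............................
====+@@@@@@@@@@@@@@@@@@@@@@@@@@@@@@@@@@@@@@@@@@@@@@@@@@@@@@@@**++=========--::::....................
====*@@@@@@@@@@@@@@@@@@@@@@@@@@@@@@@@@@+xx .-+@**@@@@@@@@@@@@@@@@@@@@*+++=========--:::.............
===+@@@@@@@@@@@@@@@@@@@@@@@@@@@@@@@@@@*xxxxxxxxx  .-=+++=+**@@@@@@@@@@@@@@@@**++=========--:::......
==+@@@@@@@@@@@@@@@@@@@@@@@@@@@@@@@@@@*x#####xxxxxxxxxx  .--=========++*@@@@@@@@@@@@**+++========---:
=*@@@@@@@@@@@@@@@@@@@@@@@@@@@@@@@@@@@ ############xxxxxxxxxx -=-==--=======*@@@@@@@@@@@@@@@**++=====
@@@@@@@@@@@@@@@@@@@@@@@@@@@@@@@@@@@@=###################xxxxxx:====-=--===-====++**@@@@@@@@@@@@@@@**
@@@@@@@@@@@@@@@@@@
[... 2917 characters left out ...]
......:.....                   :+=---------------:                    ..........:.............
...............:.                    :=----------------:                    ........................
.......:.........                    :-----------------:                     .......................
................                     .-----------------:                      ......................
...........:...                      .-----------------:                      ......................
...............                      .-----------------:                       .....................
..............                       :------------------.                       ....................
```

```bash
python3 - <<'E'
from h2 import *
c=[onz("w8",p,.091) for p in((296,168),(347,186),(329,239),(280,224))]
for x in c:print(x.round(4))
print(np.mean(c,0).round(4),[np.linalg.norm(c[i]-c[i-1]).round(4) for i in range(4)])
# blade tip at z .139 in wrist: grid col 42..51,row 18.3
print("tip",onz("w8",(220+46.5*2,150+18.2*4),.139)); ang2('s9')
W=wood("s8");K,R,t=load("s8")
pr=lambda X:((lambda p:p[:2]/p[2])(K@(R@np.array(X)+t))).round(1)
print("tip",pr([.6284,.1851,.139]),"mouth",pr([.629,.184,.091]))
i=W[250:370,140:240];i=cv2.resize(i.astype(np.float32),(100,60),interpolation=cv2.INTER_AREA)
for r in i:print("".join("#" if x<-40 else "x" if x<-12 else " .:-=+*@"[int(np.clip(x/10,0,7))] for x in r))
E
```

```text
[0.6591 0.2092 0.091 ]
[0.6581 0.1636 0.091 ]
[0.6092 0.1633 0.091 ]
[0.6089 0.2081 0.091 ]
[0.6338 0.186  0.091 ] [np.float64(0.0502), np.float64(0.0456), np.float64(0.0489), np.float64(0.0448)]
tip [0.62938081 0.18462978 0.139     ]
theta [35. 34.  0. 33.] [65. 64. 63. 62.] G [0.6287 0.1849 0.2894]
tip [190.4 295.1] mouth [193.4 313. ]
            .::::::-=+*******+=-::.....:::-+*****+-::::::::::::::::::::::::::::::::::::::::::::::...
          ..::::::-=+******++=-:....:.::::-+*****+-::::::::::::::::::::::::::::::::::::::::::::::...
         .::::::-=+*******+=-::.......::::-=*****+=-::::::..:::::::::::::::::::::::::::::::::::.... 
       ..::::::-=+*******+=-::....:.::::::-=*****+=-:::::::::::::::::::::::::::::::::::::::::::.....
      ..::::::-=+******++-:::....:::::::::-=+****+=-:::::::::::::::::::::::::::::::::::::::::::.....
    ..::::::--+*******+=-::......::::::::::=+*@**+=-:::::::::::::::::::::::::::::::::::::::::::.... 
   ..::::::-=+*******+=-::....::..:.::.::::-+*@***+-::::::::::::::::::::::::::::::::::::::::::::....
 ..:::::::-=+******+=-:::...:::::::::::::::-+*@***+-:
[... 4599 characters left out ...]
:::::::::::::--===+*@@@@@@@@@@@@@@@@@@@@@@@@@@@@@@@@@@@@@@@@@@@@@@@@*+==-:::::::::::::::::::::
:::::::::::::::::--====*@@@@@@@@@@@@@@@@@@@@@@@@@@@@@@@@@@@@@@@@@@@@@@@@@*+=-::..:::::::::::::::::::
::::::::::::::::--===+*@@@@@@@@@@@@@@@@@@@@@@@@@@@@@@@@@@@@@@@@@@@@@@@@*++=-::..::::::::::::::::::::
::::::::::::::--===+*@@@@@@@@@@@@@@@@@@@@@@@@@@@@@@@@@@@@@@@@@@@@@@@@@*+==-:::::::::::::::::::::::::
:::::::::::::-====+@@@@@@@@@@@@@@@@@@@@@@@@@@@@@@@@@@@@@@@@@@@@@@@@@@*+=--::::::::::::::::::::::::::
:::::::::::--===+*@@@@@@@@@@@@@@@@@@@@@@@@@@@@@@@@@@@@@@@@@@@@@@@@@*+==-::::::::::::::::::::::::::::
:::::::::--====*@@@@@@@@@@@@@@@@@@@@@@@@@@@@@@@@@@@@@@@@@@@@@@@@@@*+=--:::::::::::::::::::::::::::::
```

>>> arm_command --pt "1 0 -8" --pt "0 0 -7" --pt "0 0 0" --pt "0 0 0" --pt "0 0 0" --twist '[0,0,0,0,0]'

```text
t: 24.05
eef_pos: [0.6296, 0.1862, 0.2685]
tool_rot: [0.988, 0.156, 0.0, -0.0]
ft_force: [0.9, 0.4, -0.4]
opening: 0.169
finger_force: 39.1
```

```bash
python3 - <<'E'
from h2 import *
snap("side","s10");linefit("s10")
K,R,t=load("s10");pr=lambda X:((lambda p:p[:2]/p[2])(K@(R@np.array(X)+t))).round(1)
T=grasp()-[0,0,.0187]
print(T,monitor.observe()["ft_force"],[pr(T-[0,0,z]) for z in(.03,.08,.144)])
W=wood("s10").astype(float)
for v in range(int(pr(T-[0,0,.03])[1]),int(pr(T-[0,0,.144])[1])+2,4):
    u=np.arange(175,200);w=np.clip(W[v,u]-35,0,None);print(v,((w*u).sum()/w.sum()).round(1),end="; ")
E
```

```text
fit theta 4.0 offset px [ 2.6 -0.4] 0.07
[0.6296929  0.18620475 0.26861996] [-0.08988475  0.09907907 -0.66469086] [array([182.6, 253.4]), array([186.2, 275. ]), array([190.4, 300.8])]
253 185.5; 257 185.9; 261 186.3; 265 186.5; 269 186.9; 273 187.2; 277 187.7; 281 187.9; 285 188.2; 289 188.4; 293 188.8; 297 189.2; 301 189.1;
```

```bash
python3 -c "
from cell import arm
print(arm.hand_in())"
```

```text
the job is handed in; nothing more can be done
None
```

I stood the pot upright between the jars and let go of it. The spreader is held blade down over the pot's mouth, centred to within a few millimetres, with its tip about 33 mm above the rim and a lean I measured at up to about 4° from vertical. I dropped the spreader once while turning it and picked it up again, and I handed the job in at about 24 s with no verdict reported back.

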